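# Set the holding arm on a glued model

### The arm

A 6-joint arm with a two-finger parallel gripper is mounted at the origin on a cart in front of the work surface, level with it; the furniture and walls round the work are solid. World frame = base frame: x ahead of the robot, y to its left, z up, the work surface at z = 0. Lengths are in m, angles in rad, forces in N, time in s.
With the tool pointing down it reaches from about 0.3 to 0.775 m from the base axis. Payload 14.6 kg.
Tool frame: the origin (TCP) lies at the very end of the fingers, on their centre line; the grasp point (between the pads) lies 19 mm behind it; z points along the fingers, y is the line along which they close (so a half turn about z gives the same grasp; the last joint's range is limited). The gripper opens to 94 mm and grips with 3 to 60 N. Pads are 16 mm wide; open, the fingers measure 119 mm over their backs; the gripper's body (75 mm by 177 mm) begins 78 mm behind the grasp point.
Start: joints at [1.049, 0.3, 1.521, -0, 1.321, -0.067], TCP at [0.242, 0.494, 0.205] pointing down, gripper open.
Joint ranges: [-3.03, 3.03], [-0.79, 2.21], [0.23, 2.52], [-1.04, 4.18], [0, 3.07], [-2.55, 2.55]. Speed limits (rad/s): [2.22, 2.22, 2.57, 3.14, 3.14, 3.14].

### API

Orientations are given as [roll, pitch, yaw] about the fixed x, y, z axes, in that order (R = Rz(yaw) Ry(pitch) Rx(roll)).
In Python, from station import ctrl gives the robot as it stands.
- The arm moves only by the tool carry_out, never from a script. Its argument "motion" is text: rows parted by semicolons, each of 7 numbers parted by spaces: the shift along the world's x, y, z in m, then the turn, a rotation vector about the world's x, y, z in degrees, then the closure in counts, from 0 (fully open) to 255 (shut). In form: dx dy dz wx wy wz hand; .... A call has 1 to 20 rows; each row shifts and turns the commanded pose from where the row before left it; what a row does not reach is not made up. A row lasts 1/12 s, in which the tool goes at most 41.7 mm and 7.16 degrees, less where a joint would pass 70% of its speed; a pose out of reach is approached as far as the arm can. A call is refused whole if a number of a shift passes 0.0417 or a number of a turn 7.16, either way. A call with a gripper value outside its range is refused whole. The fingers move at their own pace and stop on an object; "grip_force" is the grip in N (left out, the last holds). Time passes only in rows, so rows that do not move let the fingers close. It gives the time, the measured TCP pose, the force, the opening and the grip force at its end, in the units of the state.
- ctrl.get_obs(): the state, without advancing time (a new reading comes with each control period).
- ctrl.camera(name): name is "side" or "top"; returns a dict with "pixels" (400x640x3 uint8, red, green, blue), "range_z" (400x640 float32, m along the optical axis (not along the pixel's ray), 0 where there is no reading), "K" (3x3 intrinsics, pixels), "position" and "attitude" of the camera in the world. Camera axes: x right, y up, looking along -z (the intrinsics and any distortion apply to the point x, -y, -z); pixel columns grow to the right and rows downward; lengths in m; the calibration is good to about 2 mm. A picture is of the moment at which its call begins.
- ctrl.hand_in(): hands the job in; it is judged then, once.
The state is a dict: "time_s": time; "qpos": joint angles; "joint_vel": joint speeds; "tau": joint torques, N m; "ee_pos": TCP position; "eef_rot": TCP orientation; "force": force on the tool from outside, world axes, zero at the start; "moment": the same for the moment, N m; "grip_width": finger opening in m; "grip_force": force on a finger pad.
Only numpy, scipy, OpenCV 4.12 (cv2) and the standard library are available. Lean on these libraries where they do the work, as an engineer would, in place of code of your own. Each camera call takes 0.05 s, during which the arm holds its last target. There are 200 camera calls.

### The job

The faceted model on the pedestal has just been glued. Swing the holding stand's friction-held arm (the one with the red ball knob on its end) over the model and lower it onto the middle of the model's top until the spring plunger under the arm is pressed in about half-way, then let go, so that the arm stays there and holds the model down. Come down from above without dragging the plunger in from the side or ramming it home, and leave the glue bottle, the can and the wood block where they are.

Things in the scene. Friction and masses are not known exactly. Their poses are not given: they have to be found in the camera images.
- stand: Holding stand, fixed: black disc foot 110 mm across, 22 mm steel column, a turning head on top that carries the arm, a 16 x 12 mm aluminium bar. Origin: centre of the foot's underside, on the column's axis; z up; -x is the way the arm points at swing 0. The arm's dip hinge lies on the column's axis 180 mm above the table.
- swing (a joint): Turn of the arm about the column's vertical axis, rad: 0 = the arm points along the stand's -x; positive = turned from there toward the stand's +y (clockwise seen from above). Range -1.6 to 1.6. Stays where released (friction 0.6 N m, about 3 N at the knob).
- dip (a joint): Angle of the arm above the horizontal, rad: 0 = level, positive = raised, range -0.4 to 0.75. Stays where released (friction 1.5 N m, about 7.5 N at the knob), also against the plunger's spring.
- knob (a point): Centre of the red ball knob, 30 mm in diameter, on a 10 mm stem on top of the arm's end: 200 mm along the arm from the dip hinge and 45 mm above the arm's centre line (square to the arm). Top of the arm's end block: 36 mm below the knob's centre.
- foot (a point): Point on the arm where the plunger's rubber tip (16 mm across) is while relaxed: 200 mm along the arm from the dip hinge, 49 mm below its centre line (square to the arm). Does not move as the plunger is pressed. The plunger slides up into the arm, square to it: 12 mm full travel, spring 0.6 N per mm from zero, so half-way is 6 mm or 3.6 N.
- pedestal: Height-adjustable pedestal, fixed to the table: foot 100 mm across, plywood top 84 mm, on it (firmly fixed, may be touched) a faceted white, black and yellow model, 62 mm high and wide, with a level square top face. Origin: centre of the foot's underside, straight below the middle of the model's top. Height setting not given: the model's top lies 105 to 150 mm above the table, feel for it.
- glue_bottle: White glue bottle with an orange pointed cap, 43 mm wide, 172 mm high, loose. Origin: centre of its underside.
- cement_can: Small white and orange can, 49 mm in diameter, 83 mm high, loose. Origin: centre of its underside.
- wood_block: Plain wood block 62 x 110 x 19 mm, loose. Origin: centre of its underside.

How it is judged:
By the outcome, as a careful person would: the job done as asked, in the order asked, and still so for the second after the job is handed in, with the robot touching nothing.
It also fails if it takes over 51 s, if anything falls off the work surface, if the arm or the gripper's body presses on something with over 40 N, if the wrist force passes 120 N, or if a joint passes its speed limit or range.

## Working session

There is one attempt and no reset: what is moved stays moved. The work goes in short steps, Python scripts to look and compute and a tool call to move; the robot and the scene stay as the last step left them, time stands still between calls to the robot, and variables do not carry over. Pictures are saved under pics/ and viewed, at most 10 in all, crops included, and the job is handed in when it is done.

Besides the shell and the picture viewer there is one more tool, called after "Emit:" by a JSON object that holds its "op" and its "data". carry_out: Moves the arm, as the interface text tells. Its arguments: {"type":"object","properties":{"motion":{"type":"string"},"grip_force":{"type":"number"}},"required":["motion"]}

```bash
mkdir -p pics; cat > h.py <<'E'
import numpy as np,cv2
from station import ctrl
from scipy.spatial.transform import Rotation as R
def att(a):
    a=np.array(a,float)
    if a.shape==(3,3): return a
    return R.from_euler('xyz',a).as_matrix() if a.size==3 else None
def cloud(c):
    z=c['range_z'];K=c['K'];v,u=np.mgrid[:z.shape[0],:z.shape[1]]
    p=np.stack([(u-K[0,2])/K[0,0]*z,-(v-K[1,2])/K[1,1]*z,-z],-1)
    P=p@att(c['attitude']).T+np.array(c['position']);P[z==0]=np.nan;return P
def save(c,n): cv2.imwrite('pics/'+n,c['pixels'][...,::-1])
E
python3 - <<'E'
from h import *
for n in('top','side'):
    c=ctrl.camera(n);save(c,n+'0.png');print({k:v for k,v in c.items() if k not in('pixels','range_z')});np.save(n+'0.npy',cloud(c))
print(ctrl.get_obs())
E
```

```text
{'K': array([[445.46180686,   0.        , 330.58357451],
       [  0.        , 445.46180686, 197.32232099],
       [  0.        ,   0.        ,   1.        ]]), 'position': array([ 0.47227525, -0.39940186,  1.01879769]), 'attitude': array([ 0.0651796 ,  0.0021911 , -1.55903692])}
{'K': array([[365.73704814,   0.        , 312.53444581],
       [  0.        , 365.73704814, 204.24214359],
       [  0.        ,   0.        ,   1.        ]]), 'position': array([ 0.52261566, -1.17564475,  0.49191071]), 'attitude': array([ 1.15433797, -0.01491844,  0.023584  ])}
{'time_s': 0.1, 'qpos': array([ 1.04942742e+00,  3.00440817e-01,  1.52152181e+00,  1.18759610e-05,
        1.32069434e+00, -6.65933003e-02]), 'joint_vel': array([-0.00110981, -0.00162637, -0.00241407, -0.00112787, -0.00195216,
       -0.00095777]), 'tau': array([ 1.90926003e-03, -5.32639432e+01, -3.53286052e+01,  7.09711318e-02,
        2.34627194e-02, -3.71747637e-05]), 'ee_pos': array([0.24147211, 0.49389438, 0.20492801]), 'eef_rot': array([-3.14053147e+00, -8.23014749e-05,  2.68681406e+00]), 'force': array([ 0.92606595,  0.04542223, -0.10788678]), 'moment': array([ 0.03182057, -0.01357673, -0.02186418]), 'grip_force': 0.0, 'grip_width': 0.09348527495055062}
```

View pics/top0.png

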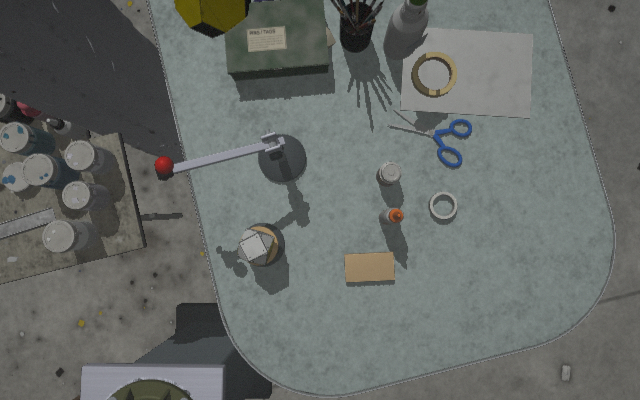

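View pics/side0.png

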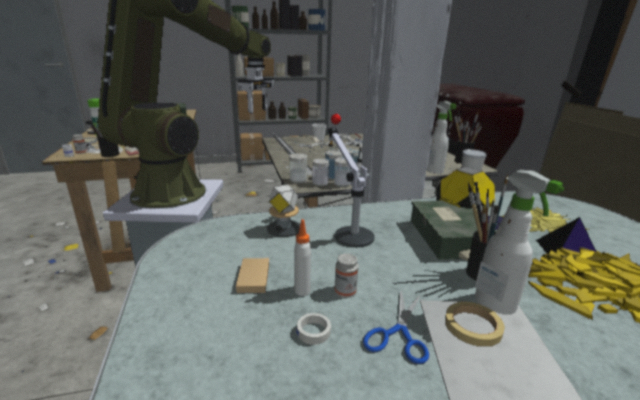

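The top view shows the red knob at (164,166), the stand head at (275,145), the stand foot at (283,158), and the model top at (257,244). The side view shows the arm raised and pointing away towards +y. Next I'll measure these.

```bash
python3 - <<'E'
from h import *
P=np.load('top0.npy');S=np.load('side0.npy')
np.set_printoptions(precision=4,suppress=True)
im=cv2.imread('pics/top0.png').astype(int);ims=cv2.imread('pics/side0.png').astype(int)
for n,i,p in(('top',im,P),('side',ims,S)):
    m=(i[...,2]>120)&(i[...,1]<70)&(i[...,0]<70)
    q=p[m];v,u=np.nonzero(m);q=q[q[:,2]>.12]
    A=np.c_[2*q,np.ones(len(q))];
    print(n,m.sum(),u.mean(),v.mean(),np.median(q,0),q.min(0),q.max(0))
    # sphere centre with fixed r
    from scipy.optimize import least_squares
    r=least_squares(lambda c:np.linalg.norm(q-c,axis=1)-.015,np.median(q,0)-[0,0,.01],loss='soft_l1',f_scale=.002);print('knob',r.x,r.cost)
def box(p,lo,hi): return p[((p>lo)&(p<hi)).all(-1)]
# stand foot disc, low region (u 255-310, v 130-185)
q=P[128:190,250:312].reshape(-1,3)
f=q[(q[:,2]>.008)&(q[:,2]<.05)];print('footdisc z',np.percentile(f[:,2],[5,50,95]));
(c,r)=cv2.minEnclosingCircle(f[:,:2].astype(np.float32));print('foot',c,r)
h=q[q[:,2]>.15];print('head',h.mean(0),h.min(0),h.max(0))
b=P[135:185,170:290].reshape(-1,3);b=b[b[:,2]>.15];
print('bar line',cv2.fitLine(b.astype(np.float32),cv2.DIST_HUBER,0,.01,.01).ravel())
g=P[215:275,230:290].reshape(-1,3);
hz,e=np.histogram(g[:,2],bins=np.arange(0,.18,.004));print(dict(zip(e.round(3),hz)))
t=g[g[:,2]>np.nanmax(g[:,2])-.006];print('top',len(t),t.mean(0),np.median(t,0),cv2.minAreaRect(t[:,:2].astype(np.float32)))
for nm,(u,v) in dict(bottle=(397,215),can=(390,172),block=(370,267)).items(): print(nm,P[v,u])
E
```

```text
top 119 163.21848739495798 162.3781512605042 [ 0.5725 -0.1238  0.3064] [ 0.4993 -0.5259  0.168 ] [ 0.582  -0.1126  0.3103]
knob [ 0.5695 -0.1237  0.2936] 0.0008734114600130491
side 61 319.78688524590166 174.34426229508196 [ 0.498  -0.5297  0.1656] [ 0.4837 -0.5397  0.128 ] [ 0.5788 -0.1197  0.3085]
knob [ 0.4986 -0.4978  0.1584] 0.023721632440358836
footdisc z [0.0095 0.0151 0.0193]
foot (0.6279628872871399, -0.28330695629119873) 0.054867856204509735
head [ 0.6227 -0.2806  0.191 ] [ 0.596  -0.307   0.1554] [ 0.6542 -0.245   0.2064]
bar line [-0.2927  0.8814  0.3708  0.6017 -0.2204  0.2144]
{np.float64(0.0): np.int64(537), np.float64(0.004): np.int64(114), np.float64(0.008): np.int64(185), np.float64(0.012): np.int64(41), np.float64(0.016): np.int64(0), np.float64(0.02): np.int64(3), np.float64(0.024): np.int64(7), np.float64(0.028): np.int64(3), np.float64(0.032): np.int64(0), np.float64(0.036): np.int64(0), np.float64(0.04): np.int64(0), np.float64(0.044): np.int64(0), np.float64(0.048): np.int64(0), np.float64(0.052): np.int64(1), np.float64(0.056): np.int64(25), np.float64(0.06): 
[... 482 characters left out ...]
2): np.int64(219), np.float64(0.124): np.int64(396), np.float64(0.128): np.int64(11), np.float64(0.132): np.int64(0), np.float64(0.136): np.int64(0), np.float64(0.14): np.int64(0), np.float64(0.144): np.int64(0), np.float64(0.148): np.int64(0), np.float64(0.152): np.int64(0), np.float64(0.156): np.int64(0), np.float64(0.16): np.int64(0), np.float64(0.164): np.int64(0), np.float64(0.168): np.int64(0), np.float64(0.172): np.int64(0)}
top 467 [ 0.4294 -0.2432  0.1254] [ 0.4294 -0.2435  0.1253] ((0.42964765429496765, -0.24269796907901764), (0.04977712407708168, 0.04870367795228958), 29.248485565185547)
bottle [ 0.4954 -0.5235  0.1716]
can [ 0.5884 -0.5215  0.0827]
block [ 0.3832 -0.4859  0.0201]
```

```bash
python3 - <<'E'
import cv2
a=cv2.imread('pics/top0.png')[120:290,140:330];b=cv2.imread('pics/side0.png')[100:260,230:400]
cv2.imwrite('pics/c1.png',cv2.hconcat([cv2.resize(a,(400,360),interpolation=2),cv2.resize(b,(400,360),interpolation=2)]))
E
```

```text
(no output)
```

View pics/c1.png

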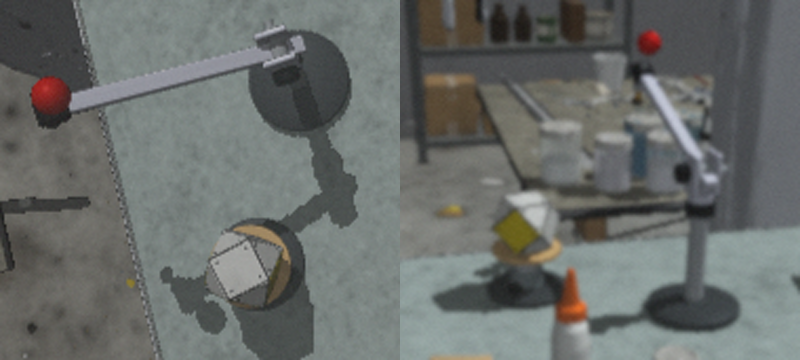

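The knob is at about (0.5695, -0.124, 0.294), so dip ≈ 0.365, which fits the arm geometry. The stand axis is at (0.628, -0.283). The model top is at (0.4295, -0.2425, 0.1255), 0.2025 from the axis against about 0.197–0.204 for the foot. I'll grip the knob across the swing direction, swing about +58°, then lower. First I'll rise and check the route.

```bash
python3 - <<'E'
import numpy as np
for n in('top0','side0'):
    p=np.load(n+'.npy').reshape(-1,3);p=p[(p[:,0]>.1)&(p[:,0]<.85)&(p[:,1]>-.15)&(p[:,1]<.7)&(p[:,2]>-.1)]
    for y in np.arange(-.15,.7,.1):
        q=p[(p[:,1]>y)&(p[:,1]<y+.1)]
        if len(q):print(n,y.round(2),q[:,2].max().round(3),q[q[:,2].argmax()].round(3))
E
```

```text
top0 -0.15 0.31 [ 0.57  -0.122  0.31 ]
top0 -0.05 0.519 [ 0.73  -0.012  0.519]
top0 0.05 0.433 [0.714 0.051 0.433]
top0 0.15 0.297 [0.687 0.151 0.297]
top0 0.25 0.109 [0.72  0.253 0.109]
top0 0.35 0.009 [0.469 0.352 0.009]
side0 -0.15 0.309 [ 0.564 -0.129  0.309]
side0 -0.05 0.608 [0.709 0.046 0.608]
side0 0.05 0.618 [0.687 0.15  0.618]
side0 0.15 0.619 [0.685 0.158 0.619]
side0 0.25 0.603 [0.162 0.259 0.603]
side0 0.35 0.558 [0.209 0.35  0.558]
side0 0.45 0.517 [0.278 0.455 0.517]
side0 0.55 0.344 [0.256 0.586 0.344]
side0 0.65 0.027 [0.519 0.685 0.027]
```

Emit:
{"op": "carry_out", "data": {"motion": "0 0 0.02 0 0 0 0;0 0 0.03 0 0 0 0;0 0 0.03 0 0 0 0;0 0 0.03 0 0 0 0;0 0 0.03 0 0 0 0", "grip_force": 25}}

```text
time_s: 0.52
ee_pos: [0.2415, 0.4938, 0.3467]
eef_rot: [-3.141, -0.0, 2.687]
force: [0.4, 1.1, 0.5]
grip_width: 0.0941
grip_force: 0.0
```

```bash
python3 - <<'E'
import numpy as np
for n in('top0','side0'):
    p=np.load(n+'.npy').reshape(-1,3);q=p[(p[:,0]>.6)&(p[:,0]<.85)&(p[:,1]>-.2)&(p[:,1]<.25)&(p[:,2]>.25)]
    print(n,len(q),np.percentile(q,[0,1,5,25,50,75,99],axis=0).round(3))
E
```

```text
top0 9872 [[ 0.685 -0.021  0.25 ]
 [ 0.689 -0.019  0.253]
 [ 0.698 -0.017  0.262]
 [ 0.715 -0.011  0.305]
 [ 0.727  0.004  0.358]
 [ 0.749  0.045  0.417]
 [ 0.835  0.143  0.504]]
side0 7727 [[ 0.681 -0.024  0.25 ]
 [ 0.683 -0.02   0.255]
 [ 0.69  -0.017  0.272]
 [ 0.715 -0.01   0.354]
 [ 0.753  0.001  0.446]
 [ 0.801  0.028  0.531]
 [ 0.848  0.15   0.605]]
```

Emit:
{"op": "carry_out", "data": {"motion": "0.005 -0.02 0 0 0 -1.5 0;0.01 -0.03 0 0 0 -1.5 0;0.01 -0.03 0 0 0 -1.5 0;0.01 -0.03 0 0 0 -1.5 0;0.01 -0.03 0 0 0 -1.5 0;0.01 -0.03 0 0 0 -1.5 0;0.01 -0.03 0 0 0 -1.5 0;0.01 -0.03 0 0 0 -1.5 0;0.01 -0.03 0 0 0 -1.5 0;0.01 -0.03 0 0 0 -1.5 0;0.01 -0.03 0 0 0 -1.5 0;0.01 -0.03 0 0 0 -1.5 0;0.01 -0.03 0 0 0 -1.5 0;0.01 -0.03 0 0 0 -1.5 0;0.01 -0.03 0 0 0 -1.5 0;0.01 -0.03 0 0 0 -1.5 0;0.01 -0.03 0 0 0 -1.5 0;0.01 -0.03 0 0 0 -1.5 0;0.01 -0.03 0 0 0 -1.5 0;0.005 -0.02 0 0 0 -1.5 0"}}

```text
time_s: 2.18
ee_pos: [0.4319, -0.0883, 0.345]
eef_rot: [-3.141, -0.0, 2.161]
force: [0.4, -0.2, -1.0]
grip_width: 0.094
grip_force: 0.0
```

Emit:
{"op": "carry_out", "data": {"motion": "0.01 -0.0024 0 0 0 -2 0;0.02 -0.005 0 0 0 -2 0;0.025 -0.006 0 0 0 -2 0;0.025 -0.006 0 0 0 -2 0;0.025 -0.006 0 0 0 -2 0;0.02 -0.006 0 0 0 -2 0;0.0126 -0.004 0 0 0 -1.9 0;0 0 0 0 0 0 0;0 0 0 0 0 0 0"}}

```text
time_s: 2.93
ee_pos: [0.569, -0.1213, 0.3446]
eef_rot: [-3.14, -0.001, 1.922]
force: [0.2, 0.3, -0.9]
grip_width: 0.094
grip_force: 0.0
```

```bash
python3 - <<'E'
from h import *
c=ctrl.camera('side');save(c,'s1.png')
i=c['pixels'].astype(int);p=cloud(c)
m=(i[...,0]>110)&(i[...,1]<80)&(i[...,2]<80)&(p[...,1]>-.3);q=p[m]
from scipy.optimize import least_squares
print(len(q),least_squares(lambda c:np.linalg.norm(q-c,axis=1)-.015,np.median(q,0)+[0,.01,0],loss='soft_l1',f_scale=.002).x, np.array(ctrl.get_obs()['ee_pos']))
cv2.imwrite('pics/s1c.png',cv2.resize(c['pixels'][40:260,230:430,::-1],None,fx=2.7,fy=2.7))
E
```

```text
29 [ 0.56504828 -0.12331903  0.29282455] [ 0.56870241 -0.12113668  0.34515801]
```

View pics/s1c.png

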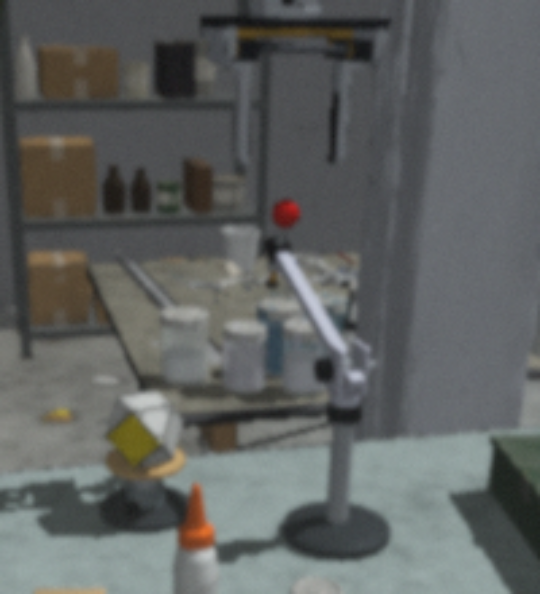

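The open fingers stand above and on either side of the knob (crop (287,212)), centred. Next I'll descend and grip.

Emit:
{"op": "carry_out", "data": {"motion": "0 -0.001 -0.005 0 0 0 0;0 -0.001 -0.01 0 0 0 0;0 0 -0.015 0 0 0 0;0 0 -0.015 0 0 0 0;0 0 -0.012 0 0 0 0;0 0 -0.009 0 0 0 0;0 0 -0.005 0 0 0 0;0 0 0 0 0 0 60;0 0 0 0 0 0 120;0 0 0 0 0 0 150;0 0 0 0 0 0 255;0 0 0 0 0 0 255;0 0 0 0 0 0 255;0 0 0 0 0 0 255;0 0 0 0 0 0 255;0 0 0 0 0 0 255", "grip_force": 25}}

```text
time_s: 4.32
ee_pos: [0.5692, -0.1233, 0.2745]
eef_rot: [3.142, 0.0, 1.921]
force: [0.1, 0.6, 1.1]
grip_width: 0.0375
grip_force: 0.0
```

```bash
cat > plan.py <<'E'
# swing plan: rotate TCP about the axis in n rows
from h import *
import sys
np.set_printoptions(precision=4,suppress=True)
o=ctrl.get_obs();t=np.array(o['ee_pos']);print(t,o['eef_rot'],o['force'],o['grip_width'],o['grip_force'],o['qpos'])
ax=np.array([.628,-.283]);d=t[:2]-ax;print('radius',np.hypot(*d),'bearing',np.degrees(np.arctan2(d[1],d[0])))
m=np.array([.4295,-.2425])-ax;print('target bearing',np.degrees(np.arctan2(m[1],m[0])))
b0=np.arctan2(d[1],d[0])
for k in range(0,66,3):
    a=b0+np.radians(k);b=a+np.radians(3);r=np.hypot(*d);print(k,(r*np.array([np.cos(b)-np.cos(a),np.sin(b)-np.sin(a)])))
E
python3 plan.py
```

```text
[ 0.5692 -0.1233  0.2745] [3.1416 0.     1.9206] [0.1166 0.6342 1.0823] 0.037498248376079034 0.0 [-0.2762  0.3327  1.3192 -0.      1.4896 -0.626 ]
radius 0.17016768979144373 bearing 110.2073967125632
target bearing 168.4682069523103
0 [-0.0083 -0.0033]
3 [-0.0081 -0.0037]
6 [-0.0079 -0.0041]
9 [-0.0077 -0.0045]
12 [-0.0074 -0.0049]
15 [-0.0071 -0.0053]
18 [-0.0069 -0.0057]
21 [-0.0065 -0.006 ]
24 [-0.0062 -0.0064]
27 [-0.0059 -0.0067]
30 [-0.0055 -0.007 ]
33 [-0.0051 -0.0073]
36 [-0.0048 -0.0075]
39 [-0.0044 -0.0078]
42 [-0.0039 -0.008 ]
45 [-0.0035 -0.0082]
48 [-0.0031 -0.0084]
51 [-0.0026 -0.0085]
54 [-0.0022 -0.0086]
57 [-0.0017 -0.0087]
60 [-0.0013 -0.0088]
63 [-0.0008 -0.0089]
```

Emit:
{"op": "carry_out", "data": {"motion": "0 0 0 0 0 0 255;0 0 0 0 0 0 255;0 0 0 0 0 0 255;0 0 0 0 0 0 255"}}

```text
time_s: 4.65
ee_pos: [0.569, -0.1233, 0.2744]
eef_rot: [-3.141, -0.0, 1.921]
force: [-3.7, 0.2, 1.4]
grip_width: 0.0288
grip_force: 25.0
```

Emit:
{"op": "carry_out", "data": {"motion": "-0.0083 -0.0033 0 0 0 3 255;-0.0081 -0.0037 0 0 0 3 255;-0.0079 -0.0041 0 0 0 3 255;-0.0077 -0.0045 0 0 0 3 255"}}

```text
time_s: 4.98
ee_pos: [0.5371, -0.1384, 0.2744]
eef_rot: [3.14, -0.001, 2.133]
force: [2.2, 3.7, -0.1]
grip_width: 0.0284
grip_force: 25.0
```

Emit:
{"op": "carry_out", "data": {"motion": "-0.0074 -0.0049 0 0 0 3 255;-0.0071 -0.0053 0 0 0 3 255;-0.0069 -0.0057 0 0 0 3 255;-0.0065 -0.006 0 0 0 3 255;-0.0062 -0.0064 0 0 0 3 255;-0.0059 -0.0067 0 0 0 3 255;-0.0055 -0.007 0 0 0 3 255;-0.0051 -0.0073 0 0 0 3 255;-0.0048 -0.0075 0 0 0 3 255;-0.0044 -0.0078 0 0 0 3 255;-0.0039 -0.008 0 0 0 3 255;-0.0035 -0.0082 0 0 0 3 255;-0.0031 -0.0084 0 0 0 3 255;-0.0026 -0.0085 0 0 0 3 255;-0.0022 -0.0086 0 0 0 3 255;0 0 0 0 0 0 255;0 0 0 0 0 0 255"}}

```text
time_s: 6.4
ee_pos: [0.4602, -0.2455, 0.2744]
eef_rot: [-3.141, -0.005, 2.915]
force: [-18.0, 2.0, 4.5]
grip_width: 0.0287
grip_force: 25.0
```

```bash
python3 plan.py|head -3; python3 - <<'E'
from h import *
c=ctrl.camera('top');save(c,'t2.png');d=ctrl.camera('side');save(d,'s2.png')
cv2.imwrite('pics/c2.png',cv2.hconcat([cv2.resize(c['pixels'][110:290,180:330,::-1],(375,450)),cv2.resize(d['pixels'][80:260,240:390,::-1],(375,450))]))
P=cloud(c);b=P[120:270,200:310].reshape(-1,3);b=b[(b[:,2]>.195)&(b[:,2]<.25)];b=b[np.hypot(b[:,0]-.628,b[:,1]+.283)>.04]
l=cv2.fitLine(b.astype(np.float32),cv2.DIST_HUBER,0,.01,.01).ravel();print(len(b),l,np.degrees(np.arctan2(l[1],l[0])), 'perp off axis',np.cross(l[:2]/np.hypot(*l[:2]),np.array([.628,-.283])-l[3:5]))
E
```

```text
[ 0.4602 -0.2455  0.2744] [-3.1411 -0.0046  2.915 ] [-17.9979   1.9815   4.5195] 0.028655972546686618 25.000711977481842 [-0.5593  0.1939  1.493  -0.002   1.4589 -1.9033]
radius 0.17194568976005073 bearing 167.40092723191538
target bearing 168.4682069523103
510 [ 0.9085728  -0.21332866 -0.3591468   0.53961855 -0.26394233  0.22017953] -13.213438 perp off axis 0.0016490388849839284<stdin>:5: DeprecationWarning: Arrays of 2-dimensional vectors are deprecated. Use arrays of 3-dimensional vectors instead. (deprecated in NumPy 2.0)
```

View pics/c2.png

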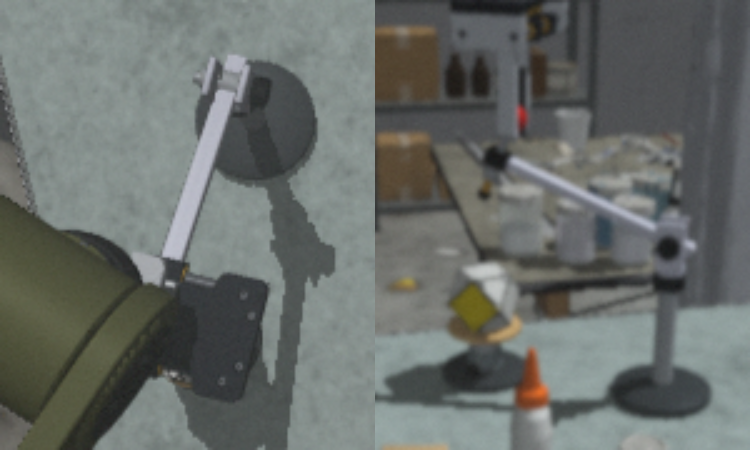

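Arm bearing is about 167° and dip 0.367 (from the bar slope, so the knob is at z 0.2938 and the TCP 19.4 mm below it). It needs about 1.2° more swing. The radial force of 18 N means I should ease outward a little.

Emit:
{"op": "carry_out", "data": {"motion": "-0.0014 -0.0018 0 0 0 0.6 255;-0.0014 -0.0017 0 0 0 0.6 255;0 0 0 0 0 0 255"}}

```text
time_s: 6.75
ee_pos: [0.4592, -0.2486, 0.2744]
eef_rot: [3.141, -0.0, 2.937]
force: [-3.0, 3.2, 0.1]
grip_width: 0.0288
grip_force: 25.0
```

```bash
python3 - <<'E'
from h import *
np.set_printoptions(precision=4,suppress=True)
o=ctrl.get_obs();print(o['ee_pos'],o['force'])
th=np.arange(.367,-.09,-.02);k=lambda t:np.array([.2*np.cos(t)-.045*np.sin(t),.18+.2*np.sin(t)+.045*np.cos(t)])
b=np.radians(168.5)
for a,c in zip(th[:-1],th[1:]):
    d=k(c)-k(a);print(round(c,3),np.array([d[0]*np.cos(b),d[0]*np.sin(b),d[1]]),'tcpz',k(c)[1]-.0194,'footz',.18+.2*np.sin(c)-.049*np.cos(c),'footr',.2*np.cos(c)+.049*np.sin(c))
E
```

```text
[ 0.4592 -0.2486  0.2744] [-3.0297  3.1615  0.1047]
0.347 [-0.0022  0.0004 -0.0034] tcpz 0.2709335030908917 footz 0.20193616840094086 footr 0.204743264885284
0.327 [-0.0021  0.0004 -0.0035] tcpz 0.2674561491143487 footz 0.19783718900135427 footr 0.20514101171762308
0.307 [-0.0021  0.0004 -0.0035] tcpz 0.26393605410288956 footz 0.1937310749639931 footr 0.20545670488045215
0.287 [-0.002   0.0004 -0.0036] tcpz 0.260374626047585 footz 0.18961946867972496 footr 0.20569021810071522
0.267 [-0.0019  0.0004 -0.0036] tcpz 0.25677328947217193 footz 0.18550401473624273 footr 0.2058414579762377
0.247 [-0.0018  0.0004 -0.0036] tcpz 0.2531334848632635 footz 0.18138635926025193 footr 0.20591036401308585
0.227 [-0.0018  0.0004 -0.0037] tcpz 0.24945666809417308 footz 0.17726814925904155 footr 0.20589690864976368
0.207 [-0.0017  0.0003 -0.0037] tcpz 0.24574430984258475 footz 0.17315103196170337 footr 0.20580109726823712
0.187 [-0.0016  0.0003 -0.0037] tcpz 0.2419978950023017 footz 0.16903665416026215 footr 0.2056229681917813
0.167 [-0.0016  0.0003 -0.0038] tcpz 0.2382189220893086 footz 0.16492666155098
[... 625 characters left out ...]
 footz 0.14045065015360636 footr 0.20208129286682516
0.027 [-0.001   0.0002 -0.004 ] tcpz 0.21098294242034202 footz 0.13641720333891535 footr 0.2012499436899264
0.007 [-0.0009  0.0002 -0.004 ] tcpz 0.2069988860711965 footz 0.13240118906179257 footr 0.2003380972188485
-0.013 [-0.0009  0.0002 -0.004 ] tcpz 0.202996270786266 footz 0.12840421367440275 footr 0.19934611818002204
-0.033 [-0.0008  0.0002 -0.004 ] tcpz 0.1989766975582971 footz 0.12442787591360846 footr 0.1982744033518364
-0.053 [-0.0007  0.0001 -0.004 ] tcpz 0.19494177416298739 footz 0.120473766261497 footr 0.19712338140593344
-0.073 [-0.0006  0.0001 -0.004 ] tcpz 0.19089311451589666 footz 0.1165434663092084 footr 0.19589351273574487
```

Emit:
{"op": "carry_out", "data": {"motion": "-0.0022 0.0004 -0.0034 0 0 0 255;-0.0021 0.0004 -0.0035 0 0 0 255;-0.0021 0.0004 -0.0035 0 0 0 255;-0.002 0.0004 -0.0036 0 0 0 255;-0.0019 0.0004 -0.0036 0 0 0 255;-0.0018 0.0004 -0.0036 0 0 0 255;-0.0018 0.0004 -0.0037 0 0 0 255;-0.0017 0.0003 -0.0037 0 0 0 255;-0.0016 0.0003 -0.0037 0 0 0 255;-0.0016 0.0003 -0.0038 0 0 0 255;-0.0015 0.0003 -0.0038 0 0 0 255;-0.0014 0.0003 -0.0038 0 0 0 255;-0.0013 0.0003 -0.0039 0 0 0 255;-0.0013 0.0003 -0.0039 0 0 0 255;-0.0012 0.0002 -0.0039 0 0 0 255;0 0 0 0 0 0 255;0 0 0 0 0 0 255"}}

```text
time_s: 8.17
ee_pos: [0.4341, -0.2435, 0.2191]
eef_rot: [-3.142, 0.001, 2.936]
force: [0.8, 2.6, -0.5]
grip_width: 0.0285
grip_force: 25.0
```

```bash
cat > look.py <<'E'
from h import *
import sys
n=sys.argv[1]
c=ctrl.camera('top');d=ctrl.camera('side');save(c,'t%s.png'%n);save(d,'s%s.png'%n)
cv2.imwrite('pics/c%s.png'%n,cv2.hconcat([cv2.resize(c['pixels'][110:290,180:330,::-1],(333,400)),cv2.resize(d['pixels'][120:230,250:370,::-1],(436,400),interpolation=2)]))
P=cloud(c);b=P[120:270,200:310].reshape(-1,3);r=np.hypot(b[:,0]-.628,b[:,1]+.283)
b=b[(b[:,2]>.16)&(b[:,2]<.25)&(r>.04)&(r<.14)]
l=cv2.fitLine(b.astype(np.float32),cv2.DIST_HUBER,0,.01,.01).ravel();l[:3]*=np.sign(l[0])
s=(.4295-l[3])/l[0]
print(len(b),'slope',-np.arcsin(l[2]),'bearing',180+np.degrees(np.arctan2(l[1],l[0])),'y at model',l[4]+s*l[1])
# slope with the side cloud: points above table around the bar
o=ctrl.get_obs();print(o['ee_pos'],o['force'],o['moment'],o['grip_width'])
E
python3 look.py 3
```

```text
497 slope 0.08669404 bearing 168.24982 y at model -0.24273552
[ 0.43403609 -0.24355292  0.21906525] [2.22047402 2.8504888  0.26241719] [ 0.39120794 -0.33013329 -0.02443873] 0.02838371565505271
```

View pics/c3.png

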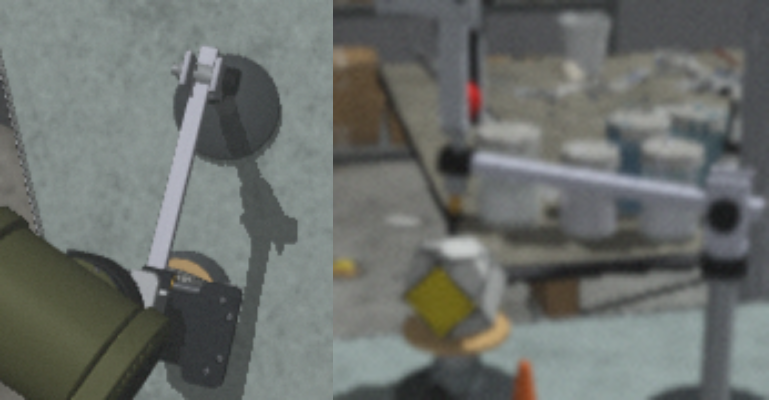

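The bar points straight at the model, and the amber tip at crop (455,203) hangs over the model top (450,245). Next I'll feel downward, reading force while moving.

Emit:
{"op": "carry_out", "data": {"motion": "-0.0011 0.0002 -0.0039 0 0 0 255;-0.001 0.0002 -0.004 0 0 0 255"}}

```text
time_s: 8.43
ee_pos: [0.4321, -0.2433, 0.2117]
eef_rot: [-3.141, 0.002, 2.936]
force: [0.6, 3.2, 6.1]
grip_width: 0.0285
grip_force: 25.0
```

Emit:
{"op": "carry_out", "data": {"motion": "-0.0005 0.0001 -0.002 0 0 0 255;-0.0005 0.0001 -0.002 0 0 0 255"}}

```text
time_s: 8.6
ee_pos: [0.431, -0.2431, 0.2076]
eef_rot: [-3.141, 0.001, 2.936]
force: [0.1, 2.7, 6.7]
grip_width: 0.0285
grip_force: 25.0
```

Emit:
{"op": "carry_out", "data": {"motion": "-0.0004 0.0001 -0.002 0 0 0 255;-0.0004 0.0001 -0.002 0 0 0 255"}}

```text
time_s: 8.77
ee_pos: [0.4301, -0.2429, 0.2037]
eef_rot: [-3.141, 0.001, 2.936]
force: [-0.8, 3.2, 6.4]
grip_width: 0.0287
grip_force: 25.0
```

```bash
python3 look.py 4
```

```text
485 slope 0.004314895 bearing 168.43207 y at model -0.24311154
[ 0.43004057 -0.24287096  0.20333894] [0.02727229 2.23847017 3.740224  ] [ 0.43239913 -0.12017207 -0.01062643] 0.028690319105053437
```

Free motion shows about 6.4 N of friction. I'll continue in 2 mm steps.

Emit:
{"op": "carry_out", "data": {"motion": "-0.0002 0 -0.001 0 0 0 255;-0.0002 0 -0.001 0 0 0 255"}}

```text
time_s: 9.03
ee_pos: [0.4297, -0.2429, 0.2016]
eef_rot: [-3.141, 0.001, 2.936]
force: [-1.3, 3.4, 7.2]
grip_width: 0.0286
grip_force: 25.0
```

Emit:
{"op": "carry_out", "data": {"motion": "-0.0002 0 -0.001 0 0 0 255;-0.0002 0 -0.001 0 0 0 255"}}

```text
time_s: 9.2
ee_pos: [0.4293, -0.2428, 0.1996]
eef_rot: [-3.141, 0.001, 2.936]
force: [-1.9, 3.8, 7.1]
grip_width: 0.0288
grip_force: 25.0
```

Emit:
{"op": "carry_out", "data": {"motion": "-0.0002 0 -0.001 0 0 0 255;-0.0002 0 -0.001 0 0 0 255"}}

```text
time_s: 9.37
ee_pos: [0.4289, -0.2429, 0.1976]
eef_rot: [-3.141, 0.001, 2.936]
force: [-1.8, 3.7, 7.1]
grip_width: 0.0288
grip_force: 25.0
```

Emit:
{"op": "carry_out", "data": {"motion": "-0.0002 0 -0.001 0 0 0 255;-0.0002 0 -0.001 0 0 0 255"}}

```text
time_s: 9.53
ee_pos: [0.4285, -0.2429, 0.1957]
eef_rot: [-3.141, 0.001, 2.936]
force: [-0.2, 2.7, 8.3]
grip_width: 0.0289
grip_force: 25.0
```

Emit:
{"op": "carry_out", "data": {"motion": "-0.0002 0 -0.001 0 0 0 255;-0.0002 0 -0.001 0 0 0 255"}}

```text
time_s: 9.7
ee_pos: [0.4282, -0.2429, 0.1938]
eef_rot: [-3.141, 0.001, 2.936]
force: [-0.9, 3.2, 9.7]
grip_width: 0.029
grip_force: 25.0
```

```bash
python3 look.py 5
```

```text
484 slope -0.05185308 bearing 168.33173 y at model -0.24311048
[ 0.42818764 -0.24292611  0.19371002] [0.05576997 3.36380615 7.20769806] [ 0.54286167 -0.05240285  0.05619652] 0.0287910197769263
```

View pics/c5.png

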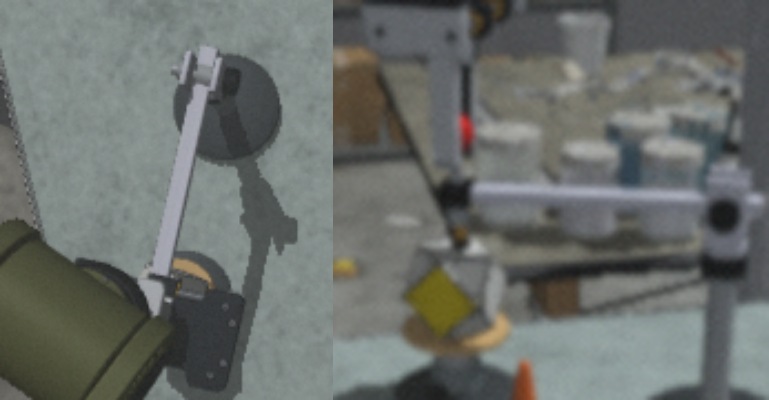

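The tip is on the model top (crop 460,240). Force rose from 7.1 N to 9.7 N, so contact was at TCP z ≈ 0.198 and the plunger is about 4 mm in. Two more mm.

Emit:
{"op": "carry_out", "data": {"motion": "-0.0002 0 -0.001 0 0 0 255;-0.0001 0 -0.001 0 0 0 255"}}

```text
time_s: 9.97
ee_pos: [0.4279, -0.243, 0.192]
eef_rot: [-3.141, 0.002, 2.936]
force: [-1.0, 3.4, 10.3]
grip_width: 0.0284
grip_force: 25.0
```

Emit:
{"op": "carry_out", "data": {"motion": "0 0 0 0 0 0 255;0 0 0 0 0 0 200;0 0 0 0 0 0 150;0 0 0 0 0 0 110;0 0 0 0 0 0 80;0 0 0 0 0 0 80;0 0 0 0 0 0 80;0 0 0 0 0 0 80;0 0 0 0 0 0 80"}}

```text
time_s: 10.72
ee_pos: [0.4276, -0.2428, 0.1911]
eef_rot: [-3.142, -0.0, 2.936]
force: [0.9, -0.8, -0.2]
grip_width: 0.0641
grip_force: 0.0
```

Emit:
{"op": "carry_out", "data": {"motion": "0 0 0.005 0 0 0 80;0 0 0.01 0 0 0 80;0 0 0.015 0 0 0 80;0 0 0.02 0 0 0 80;0 0 0.02 0 0 0 80;0 0 0.02 0 0 0 80;-0.005 0.01 0.02 0 0 0 80;-0.01 0.02 0.01 0 0 0 80;-0.01 0.03 0 0 0 0 80;-0.01 0.03 0 0 0 0 80;-0.01 0.03 0 0 0 0 80;-0.01 0.03 0 0 0 0 80;-0.005 0.03 0 0 0 0 80;0 0.03 0 0 0 0 80;0 0.02 0 0 0 0 80;0 0.01 0 0 0 0 80;0 0 0 0 0 0 80;0 0 0 0 0 0 80"}}

```text
time_s: 12.22
ee_pos: [0.3676, -0.0028, 0.3119]
eef_rot: [-3.142, 0.001, 2.938]
force: [-1.2, 0.0, 0.2]
grip_width: 0.0648
grip_force: 0.0
```

```bash
python3 look.py 6; python3 - <<'E'
from h import *
from scipy.optimize import least_squares
c=ctrl.camera('top');i=c['pixels'].astype(int);p=cloud(c)
m=(i[...,0]>120)&(i[...,1]<70)&(i[...,2]<70)&(p[...,1]>-.35);q=p[m];q=q[q[:,2]>.19]
print(len(q),least_squares(lambda c:np.linalg.norm(q-c,axis=1)-.015,np.median(q,0)-[0,0,.01],loss='soft_l1',f_scale=.002).x)
for nm,(u,v) in dict(bottle=(397,215),can=(390,172),block=(370,267)).items(): print(nm,p[v,u])
E
```

```text
482 slope -0.054873697 bearing 168.42967 y at model -0.2433172
[ 0.36764552 -0.00344022  0.31149131] [-1.06344967  0.14461122 -0.00742919] [ 0.04654953 -0.05045385  0.02932404] 0.06443161219280116
127 [ 0.42973297 -0.24239776  0.21297097]
bottle [ 0.49531774 -0.52331708  0.17283134]
can [ 0.58815931 -0.52126711  0.0848451 ]
block [ 0.38312423 -0.48598399  0.01927881]
```

View pics/c6.png

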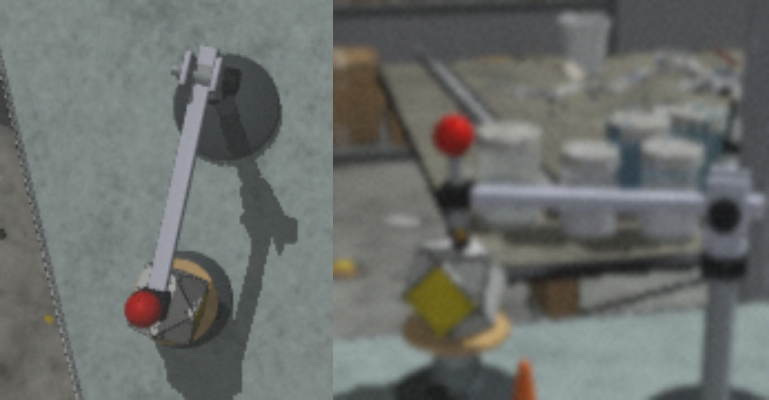

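The arm stayed where I released it. The knob is at (0.430, -0.242, 0.213), centred over the model, and the plunger is pressed in about 6 mm. The bottle, can and block haven't moved.

```bash
python3 -c "
from station import ctrl;print(ctrl.hand_in())"
```

```text
the job is handed in; nothing more can be done
None
```

I handed the job in: the arm rests on the middle of the model's top with the plunger pressed in about 6 mm (half-way), the gripper has let go, and the bottle, can and block are where they were.

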